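# Put the mixing cups back in their own colour trays

### The job

The red, blue and yellow mixing cups stand in each other's trays: change them over so that each stands upright in the tray of its own colour, letting one of them wait in the empty grey tray on the way. Of the two green spares, also nest the round cup, which is of the same kind, in the red cup; leave the square pot, which will not nest, where it stands.

Things in the scene. Friction and masses are not known exactly. Their poses are not given: they have to be found in the camera images.
- red_cup: Red round mixing cup, empty, rigid plastic, 80 mm tall: body tapering from 49 mm outer diameter at 50 mm height to 36 mm at the foot, under a straight collar 58 mm in diameter from 51 mm height to the rim; mouth 53 mm, wall 2.5 mm, about 60 g. Grip across the collar. Origin: centre of the underside, z up; yaw is free. At the start it stands in a tray of another colour
- blue_cup: Blue round mixing cup, empty, rigid plastic, 80 mm tall: body tapering from 49 mm outer diameter at 50 mm height to 36 mm at the foot, under a straight collar 58 mm in diameter from 51 mm height to the rim; mouth 53 mm, wall 2.5 mm, about 60 g. Grip across the collar. Origin: centre of the underside, z up; yaw is free. At the start it stands in a tray of another colour
- yellow_cup: Yellow round mixing cup, empty, rigid plastic, 80 mm tall: body tapering from 49 mm outer diameter at 50 mm height to 36 mm at the foot, under a straight collar 58 mm in diameter from 51 mm height to the rim; mouth 53 mm, wall 2.5 mm, about 60 g. Grip across the collar. Origin: centre of the underside, z up; yaw is free. At the start it stands in a tray of another colour
- spare_cup: Green round mixing cup, the spare, of exactly the same shape and size as the coloured cups, 80 mm tall with a 58 mm collar; starts on the bench. Set into another such cup, its foot enters the mouth and its collar rests on the other rim, its underside then 29 mm above the other's, with about 1.4 mm of play. Origin: centre of the underside, z up; yaw is free
- square_pot: Green square pot with straight walls, 54 x 54 mm and 60 mm tall, open at the top, standing on the bench. It nests in none of the cups. Origin: centre of the underside
- red_tray: Red tray, round dish fixed to the bench, outer diameter 88 mm, rim 9 mm high and 14 mm wide, inner diameter 60 mm; a cup stands inside on its flat floor, which is 4 mm above the bench. Origin: centre of the underside, z up. At the start a cup of another colour stands in it
- blue_tray: Blue tray, round dish fixed to the bench, outer diameter 88 mm, rim 9 mm high and 14 mm wide, inner diameter 60 mm; a cup stands inside on its flat floor, which is 4 mm above the bench. Origin: centre of the underside, z up. At the start a cup of another colour stands in it
- yellow_tray: Yellow tray, round dish fixed to the bench, outer diameter 88 mm, rim 9 mm high and 14 mm wide, inner diameter 60 mm; a cup stands inside on its flat floor, which is 4 mm above the bench. Origin: centre of the underside, z up. At the start a cup of another colour stands in it
- grey_tray: Grey tray, round dish fixed to the bench, outer diameter 88 mm, rim 9 mm high and 14 mm wide, inner diameter 60 mm; a cup stands inside on its flat floor, which is 4 mm above the bench. Origin: centre of the underside, z up. Empty at the start: the free waiting spot
Not all that is in view belongs to the job. Leave any white look-alike of the spare_cup alone.

How it is judged:
By the outcome, as a careful person would: the job done as asked, in the order asked, and still so for the second after the job is handed in, with the robot touching nothing.
It also fails if it takes over 115 s, if anything falls off the work surface, if the arm or the gripper's body presses on something with over 40 N, if the wrist force passes 120 N, or if a joint passes its speed limit or range.

### The arm

A 7-joint arm with a two-finger parallel gripper is mounted at the origin on the work surface. World frame = base frame: x ahead of the robot, y to its left, z up, the work surface at z = 0. Lengths are in mm, angles in rad, forces in N, time in s.
With the tool pointing down it reaches from about 400 to 850 mm from the base axis. Payload 4.4 kg.
Tool frame: the origin (TCP) lies midway between the tips of the shut fingers; the grasp point (between the pads) lies 19 mm behind it; z points along the fingers, y is the line along which they close (so a half turn about z gives the same grasp; the last joint's range is limited). The gripper opens to 94 mm and grips with 3 to 60 N. Pads are 16 mm wide; open, the fingers measure 119 mm over their backs; the gripper's body (75 mm by 177 mm) begins 78 mm behind the grasp point.
Start: joints at [-1.231, 0.628, 0.038, 1.517, -0.027, 0.996, -0.02], TCP at [256.568, 597.236, 205.478] pointing down, gripper open.
Joint ranges: [-3.06, 3.06], [-0.37, 2.12], [-1.25, 1.32], [0.18, 2.47], [-1.1, 4.24], [0.23, 1.98], [-2.94, 2.94]. Speed limits (rad/s): [2.57, 2.57, 3.14, 3.14, 3.14, 3.14, 3.14].

### API

Orientations are given as a unit quaternion [w, x, y, z].
In Python, from station import r gives the robot as it stands. The module is installed in compiled form; this text tells all that it offers.
- The arm moves only by the shell command python3 -m pendant 'ROWS' [OPENING]. ROWS is JSON, a list of rows, each an object with "travel": the shift along the world's x, y, z in cm, a list of three; "dr": the turn, a rotation vector about the world's x, y, z in rad, a list of three. A call has 1 to 20 rows; each row shifts and turns the commanded pose from where the row before left it; what a row does not reach is not made up. A row lasts 1/8 s, in which the tool goes at most 62.5 mm and 10.7 degrees, less where a joint would pass 70% of its speed; a pose out of reach is approached as far as the arm can. A call with a gripper value outside its range is refused whole. OPENING is the opening, from 0 (shut) to 1 (fully open), set as the call begins (- or left out, the last holds). The fingers move at their own pace and stop on an object; the grip force is fixed at half the most. Time passes only in rows, so rows that do not move let the fingers close. It gives the time, the measured TCP pose, the force and the opening at its end, in the units of the state.
- r.state(): the state, without advancing time (a new reading comes with each control period).
- r.grab_frame(name): name is "scene" or "top" or "wrist"; returns a dict with "image" (384x512x3 uint8, red, green, blue), "intrinsics" (3x3 intrinsics, pixels), "rvec" (rotation vector, rad) and "tvec" (3), from world to camera coordinates, as OpenCV has them; the wrist camera has in their place "hand_eye" (4x4, takes a point from camera to tool coordinates, whose origin is the TCP and whose axes are the flange's). Camera axes: x right, y down, z forward; pixel columns grow to the right and rows downward; lengths in mm; the calibration is good to about 2 mm. A picture is of the moment at which its call begins: read the wrist's pose just before it. There is no depth.
- r.job_done(): hands the job in, once; it reports no verdict.
The state is a dict: "clock": time; "joint_positions": joint angles; "joint_vel": joint speeds; "tau": joint torques, N m; "eef_pos": TCP position; "tool_rot": TCP orientation; "wrist_force": force on the tool from outside, world axes, zero at the start; "ft_torque": the same for the moment, N m; "opening": finger opening in mm.
Only numpy, scipy, OpenCV 4.12 (cv2) and the standard library are available. Lean on these libraries where they do the work, as an engineer would, in place of code of your own. Each camera call takes 0.05 s, during which the arm holds its last target. There are 200 camera calls.

## Working session

There is one attempt and no reset: what is moved stays moved. The work goes in short steps, Python scripts to look and compute and a shell command to move; the robot and the scene stay as the last step left them, time stands still between calls to the robot, and variables do not carry over. Pictures are saved under pics/ and viewed, on a budget of 14 in all, crops included, one or two more only if the job needs it, and the job is handed in when it is done.

```bash
mkdir -p pics; python3 - <<'E'
from station import r
import cv2,numpy as np
print(r.state())
for n in("top","scene"):
    f=r.grab_frame(n); np.savez(n+".npz",**f); cv2.imwrite(f"pics/{n}0.png",f["image"][:,:,::-1]); print(n,f["intrinsics"],f["rvec"],f["tvec"])
E
```

```text
{'clock': 0.0, 'joint_positions': array([-1.23077145,  0.6293423 ,  0.03843795,  1.51836423, -0.02699462,
        0.99631521, -0.02006748]), 'joint_vel': array([-0.00152789, -0.00023243,  0.00104998,  0.00016927,  0.00110475,
        0.0015393 ,  0.0007558 ]), 'tau': array([ 6.18443173e-04, -5.49745345e+01,  1.14323560e+00, -1.86633611e+01,
       -5.24183444e-02,  2.36648368e-02,  1.55113244e-04]), 'eef_pos': array([256.31054428, 596.59344917, 204.55775958]), 'tool_rot': array([-1.79166565e-04,  2.01552762e-01,  9.79477193e-01, -9.38649968e-04]), 'wrist_force': array([-0.13042922,  0.38481396,  0.37681615]), 'ft_torque': array([-0.00239516,  0.03780435, -0.01680657]), 'opening': 93.67880180711224}
top [[453.50688815   0.         246.84067577]
 [  0.         453.50688815 193.81371132]
 [  0.           0.           1.        ]] [ 2.11030843 -2.14508353  0.19000793] [ 17.63319525 575.29104753 983.26888564]
scene [[448.84705421   0.         256.33077855]
 [  0.         448.84705421 194.84171171]
 [  0.           0.           1.        ]] [ 2.13536841  0.83916232 -0.41108453] [-412.64708119 -202.11579287 1182.20482501]
```

View pics/top0.png

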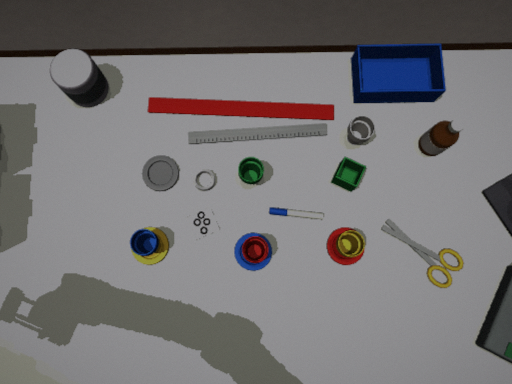

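View pics/scene0.png

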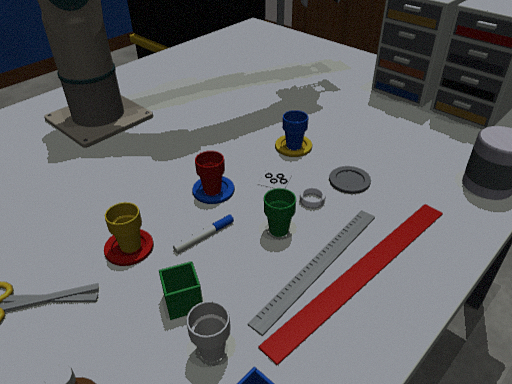

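The blue cup stands in the yellow tray (145,243), red in blue (255,250) and yellow in red (349,244). The grey tray is at (161,173), the round spare at (251,170), the square pot at (349,174) and the white look-alike at (361,131).

```bash
cat > h.py <<'E'
import numpy as np,cv2
from scipy.optimize import least_squares
HUE={'red':((0,8),(172,180)),'blue':((105,130),),'yellow':((15,35),),'green':((45,85),)}
def mask(img,col,s=110,v=35):
    h=cv2.cvtColor(img,cv2.COLOR_RGB2HSV); H,S,V=[h[...,i] for i in range(3)]
    if col=='grey': return ((S<60)&(V<135)).astype(np.uint8)
    m=np.zeros(H.shape,bool)
    for a,b in HUE[col]: m|=(H>=a)&(H<=b)
    return (m&(S>s)&(V>v)).astype(np.uint8)
def cast(f,px,z):
    R=cv2.Rodrigues(np.array(f['rvec'],float))[0]; c=-R.T@np.ravel(f['tvec'])
    u=cv2.undistortPoints(np.array(px,float).reshape(-1,1,2),f['intrinsics'],None)[:,0]
    d=np.c_[u,np.ones(len(u))]@R
    return (c+d*((z-c[2])/d[:,2])[:,None])[:,:2],c
def circ(f,col,guess,z,rad,far,win=34):
    m=mask(f['image'],col); w=np.zeros_like(m); cv2.circle(w,guess,win,1,-1); m&=w
    cs=cv2.findContours(m,cv2.RETR_EXTERNAL,cv2.CHAIN_APPROX_NONE)[0]
    cs=[c for c in cs if cv2.contourArea(c)>25]
    P,c=cast(f,np.vstack(cs)[:,0],z); x=np.median(P,0)
    for _ in range(8):
        Q=P
        if far:
            n=x-c[:2]; n/=np.linalg.norm(n); Q=P[((P-x)@n)>-5]
        g=least_squares(lambda x:np.hypot(*(Q-x).T)-rad,x,loss='soft_l1',f_scale=1.0); x=g.x
    e=np.abs(np.hypot(*(Q-x).T)-rad)
    return x.round(1),len(Q),(e<2).mean().round(2)
E
python3 - <<'E'
from h import *
f=dict(np.load('top.npz'))
print('cam',cast(f,[[256,192]],0))
for n,a in {'blue_cup':('blue',(145,243),84,29,1,20),'red_cup':('red',(255,250),84,29,1,20),'yellow_cup':('yellow',(349,244),84,29,1,20),'spare':('green',(251,170),80,29,1,20),
 'yellow_tray':('yellow',(150,245),9,44,0,25),'blue_tray':('blue',(253,251),9,44,0,25),'red_tray':('red',(346,246),9,44,0,25),'grey_tray':('grey',(161,173),9,44,0,24)}.items():
    print(n,*circ(f,*a))
print('pot',cast(f,[[349,174]],60)[0],'white',cast(f,[[361,131]],60)[0])
E
```

```text
cam (array([[588.8567824 , -13.86433237]]), array([ 391.71685166,    9.28387812, 1069.84117426]))
blue_cup [467.2 233.3] 42 0.79
red_cup [445.4  -6.3] 43 0.91
yellow_cup [ 457.4 -214.5] 42 1.0
spare [623.5  -1. ] 41 0.78
yellow_tray [466.  238.4] 130 0.42
blue_tray [447.6  -3.4] 103 0.57
red_tray [ 457.3 -220.9] 138 0.41
grey_tray [637.8 214.2] 105 0.89
pot [[ 616.01760464 -225.36657979]] white [[ 717.63314972 -258.92275798]]
```

```bash
python3 -m pendant '[{"travel":[2.1,-3.65,0],"dr":[0,0,0]},{"travel":[2.1,-3.65,0],"dr":[0,0,0]},{"travel":[2.1,-3.65,0],"dr":[0,0,0]},{"travel":[2.1,-3.65,0],"dr":[0,0,0]},{"travel":[2.1,-3.65,0],"dr":[0,0,0]},{"travel":[2.1,-3.65,0],"dr":[0,0,0]},{"travel":[2.1,-3.65,0],"dr":[0,0,0]},{"travel":[2.1,-3.65,0],"dr":[0,0,0]},{"travel":[2.1,-3.65,0],"dr":[0,0,0]},{"travel":[2.1,-3.5,0],"dr":[0,0,0]},{"travel":[0,0,0],"dr":[0,0,0]},{"travel":[0,0,0],"dr":[0,0,0]}]' 1
cat >> h.py <<'E'
def wrist(r):
    from scipy.spatial.transform import Rotation as Ro
    s=r.state(); f=r.grab_frame('wrist'); q=s['tool_rot']
    T=np.eye(4); T[:3,:3]=Ro.from_quat([q[1],q[2],q[3],q[0]]).as_matrix(); T[:3,3]=s['eef_pos']
    W=np.linalg.inv(T@np.array(f['hand_eye'])); f['rvec']=cv2.Rodrigues(W[:3,:3])[0]; f['tvec']=W[:3,3]
    return f
def px(f,p): return cv2.projectPoints(np.array(p,float).reshape(-1,1,3),f['rvec'],np.array(f['tvec'],float),f['intrinsics'],None)[0][:,0]
E
python3 - <<'E'
from h import *
from station import r
f=wrist(r); np.savez('w1.npz',**f); cv2.imwrite('pics/w1.png',f['image'][:,:,::-1])
print(px(f,[[467.2,233.3,84],[466,238.4,4]]),cast(f,[[256,192]],0)[1])
E
```

```text
clock: 1.6
eef_pos: [465.9, 234.4, 205.2]
tool_rot: [-0.001, 0.201, 0.98, 0.0]
wrist_force: [-0.1, -0.1, 0.3]
opening: 94.4
[[257.21017588 186.510443  ]
 [260.93681077 166.83721927]] [396.61275045 264.11269375 385.25038864]
```

View pics/w1.png

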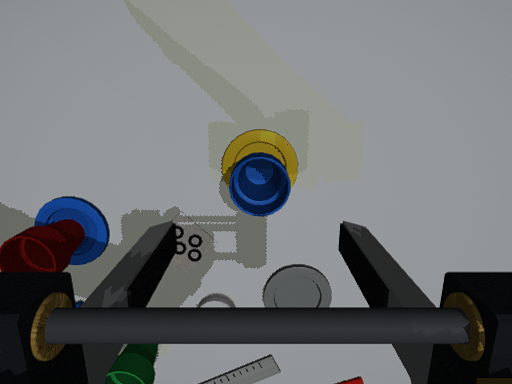

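The wrist view puts the blue mouth at (260,184) and the yellow tray at (260,167), both within 3 px of the prediction. Descending.

```bash
python3 -m pendant '[{"travel":[0.1,-0.1,-4],"dr":[0,0,0]},{"travel":[0,0,-4],"dr":[0,0,0]},{"travel":[0,0,-4],"dr":[0,0,0]},{"travel":[0,0,-2.4],"dr":[0,0,0]},{"travel":[0,0,-1],"dr":[0,0,0]},{"travel":[0,0,0],"dr":[0,0,0]}]' 1
python3 -m pendant '[{"travel":[0,0,0],"dr":[0,0,0]},{"travel":[0,0,0],"dr":[0,0,0]},{"travel":[0,0,0],"dr":[0,0,0]},{"travel":[0,0,0],"dr":[0,0,0]},{"travel":[0,0,0],"dr":[0,0,0]},{"travel":[0,0,0],"dr":[0,0,0]}]' 0
```

```text
clock: 2.4
eef_pos: [467.1, 233.6, 51.3]
tool_rot: [-0.0, 0.201, 0.98, -0.0]
wrist_force: [0.2, 0.8, -0.6]
opening: 94.3
clock: 3.15
eef_pos: [467.9, 232.9, 51.7]
tool_rot: [0.0, 0.202, 0.979, 0.0]
wrist_force: [0.9, -0.0, 3.8]
opening: 56.0
```

```bash
python3 -m pendant '[{"travel":[0,0,2],"dr":[0,0,0]},{"travel":[0,0,3],"dr":[0,0,0]},{"travel":[0,0,3],"dr":[0,0,0]},{"travel":[3,-0.3,0],"dr":[0,0,0]},{"travel":[4,-0.4,0],"dr":[0,0,0]},{"travel":[4,-0.5,0],"dr":[0,0,0]},{"travel":[4,-0.5,0],"dr":[0,0,0]},{"travel":[2,-0.2,0],"dr":[0,0,0]},{"travel":[0,0,0],"dr":[0,0,0]},{"travel":[0,0,0],"dr":[0,0,0]}]'
python3 - <<'E'
from h import *
from station import r
f=wrist(r); np.savez('w2.npz',**f); cv2.imwrite('pics/w2.png',f['image'][:,:,::-1])
p=r.state()['eef_pos'];print(p,px(f,[[637.8,214.2,9],[p[0],p[1],p[2]+33]]),circ(f,'blue',tuple(int(v) for v in px(f,[[p[0],p[1],p[2]+33]])[0]),p[2]+33,29,1,60))
f=r.grab_frame('top'); np.savez('top1.npz',**f)
print('ytray',circ(f,'yellow',(150,245),9,44,0,25))
E
```

```text
clock: 4.4
eef_pos: [635.9, 214.0, 130.9]
tool_rot: [-0.001, 0.201, 0.98, -0.0]
wrist_force: [0.2, 0.5, -2.5]
opening: 55.5
[635.91239429 214.22264118 131.16373583] [[258.95879715 186.5420838 ]
 [258.26405038 262.28490681]] (array([633.3, 215. ]), 184, np.float64(0.97))
ytray (array([465.1, 236. ]), 102, np.float64(0.51))
```

View pics/w2.png

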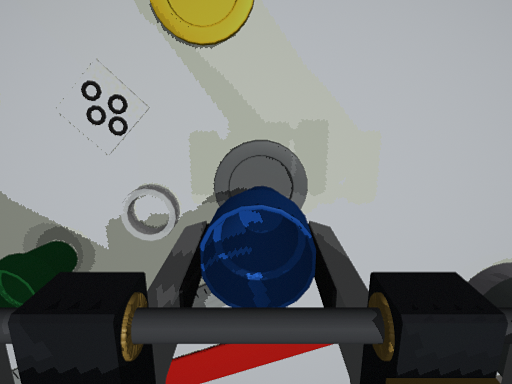

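The cup is held centrally, mouth at (258,258), and the grey tray at (260,186) is where predicted.

```bash
python3 -m pendant '[{"travel":[0.4,-0.1,-3],"dr":[0,0,0]},{"travel":[0,0,-3],"dr":[0,0,0]},{"travel":[0,0,-1.3],"dr":[0,0,0]},{"travel":[0,0,-0.6],"dr":[0,0,0]},{"travel":[0,0,0],"dr":[0,0,0]},{"travel":[0,0,0],"dr":[0,0,0]}]'
python3 -m pendant '[{"travel":[0,0,0],"dr":[0,0,0]},{"travel":[0,0,0],"dr":[0,0,0]},{"travel":[0,0,0],"dr":[0,0,0]},{"travel":[0,0,0],"dr":[0,0,0]},{"travel":[0,0,3],"dr":[0,0,0]},{"travel":[0,0,4],"dr":[0,0,0]},{"travel":[0,0,5],"dr":[0,0,0]},{"travel":[0,0,3],"dr":[0,0,0]}]' 1
python3 - <<'E'
from h import *
f=dict(np.load('top1.npz'))
m=mask(f['image'],'yellow'); w=np.zeros_like(m); cv2.circle(w,(150,245),25,1,-1); m&=w
print(m.sum()); c=np.vstack(cv2.findContours(m,0,1)[0]); e=cv2.fitEllipse(cv2.convexHull(c)); print(e,cast(f,[e[0]],9)[0])
E
```

```text
clock: 5.25
eef_pos: [642.3, 213.0, 53.6]
tool_rot: [0.001, 0.201, 0.979, 0.0]
wrist_force: [-1.0, 0.2, -0.7]
opening: 55.5
clock: 6.25
eef_pos: [642.5, 213.0, 205.3]
tool_rot: [0.001, 0.202, 0.979, 0.001]
wrist_force: [0.0, 0.5, 0.1]
opening: 93.8
841
((150.4252471923828, 245.3446502685547), (35.6842041015625, 37.36036682128906), 16.536235809326172) [[464.88632337 234.79079206]]
```

```bash
python3 -m pendant '[{"travel":[-1,-2,0],"dr":[0,0,0]},{"travel":[-1.85,-4.3,0],"dr":[0,0,0]},{"travel":[-1.85,-4.3,0],"dr":[0,0,0]},{"travel":[-1.85,-4.3,0],"dr":[0,0,0]},{"travel":[-1.85,-4.3,0],"dr":[0,0,0]},{"travel":[-1.85,-4.3,0],"dr":[0,0,0]},{"travel":[-1.85,-4.3,0],"dr":[0,0,0]},{"travel":[-1.85,-4.3,0],"dr":[0,0,0]},{"travel":[-1.85,-4.3,0],"dr":[0,0,0]},{"travel":[-1.85,-4.3,0],"dr":[0,0,0]},{"travel":[-0.85,-2.1,0],"dr":[0,0,0]},{"travel":[0,0,0],"dr":[0,0,0]},{"travel":[0,0,0],"dr":[0,0,0]}]' 1
python3 - <<'E'
from h import *
from station import r
f=wrist(r); np.savez('w3.npz',**f); cv2.imwrite('pics/w3.png',f['image'][:,:,::-1])
q=px(f,[[457.4,-214.5,84]])[0]; print(q,circ(f,'yellow',tuple(map(int,q)),84,29,1,45))
g=r.grab_frame('top'); np.savez('top2.npz',**g)
print('blue in grey',circ(g,'blue',tuple(map(int,px(g,[[640,214,84]])[0])),84,29,1,25))
q=px(f,[[457.3,-218,9]])[0];print(q,circ(f,'red',tuple(map(int,q)),9,44,0,60))
E
```

```text
clock: 7.88
eef_pos: [457.2, -213.9, 202.5]
tool_rot: [0.0, 0.201, 0.98, 0.0]
wrist_force: [1.4, 0.3, 1.0]
opening: 94.1
[257.19073084 185.83730628] (array([ 456.9, -216.1]), 97, np.float64(1.0))
blue in grey (array([640.3, 214.1]), 41, np.float64(0.95))
[254.37403858 170.70059711] (array([ 458.8, -220.7]), 249, np.float64(0.57))
```

View pics/w3.png

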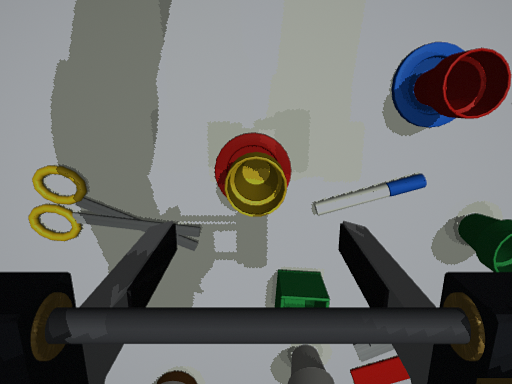

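The yellow cup is centred at (257,184) and the blue cup stands in grey at (640,214). Grasping yellow.

```bash
python3 -m pendant '[{"travel":[0,-0.1,-4],"dr":[0,0,0]},{"travel":[0,0,-4],"dr":[0,0,0]},{"travel":[0,0,-4],"dr":[0,0,0]},{"travel":[0,0,-2.1],"dr":[0,0,0]},{"travel":[0,0,-1],"dr":[0,0,0]},{"travel":[0,0,0],"dr":[0,0,0]}]' 1
python3 -m pendant '[{"travel":[0,0,0],"dr":[0,0,0]},{"travel":[0,0,0],"dr":[0,0,0]},{"travel":[0,0,0],"dr":[0,0,0]},{"travel":[0,0,0],"dr":[0,0,0]},{"travel":[0,0,0],"dr":[0,0,0]},{"travel":[0,0,0],"dr":[0,0,0]},{"travel":[0,0,2],"dr":[0,0,0]},{"travel":[0,0,3],"dr":[0,0,0]},{"travel":[0,0,4],"dr":[0,0,0]},{"travel":[0,0,4],"dr":[0,0,0]}]' 0
python3 -m pendant '[{"travel":[0,2,0],"dr":[0,0,0]},{"travel":[0,4,0],"dr":[0,0,0]},{"travel":[0.1,4,0],"dr":[0,0,0]},{"travel":[0.1,4,0],"dr":[0,0,0]},{"travel":[0.1,4,0],"dr":[0,0,0]},{"travel":[0.1,4,0],"dr":[0,0,0]},{"travel":[0.1,4,0],"dr":[0,0,0]},{"travel":[0.1,4,0],"dr":[0,0,0]},{"travel":[0.1,4,0],"dr":[0,0,0]},{"travel":[0.1,4,0],"dr":[0,0,0]},{"travel":[0.1,4,0],"dr":[0,0,0]},{"travel":[0,2,0],"dr":[0,0,0]},{"travel":[0,1,0],"dr":[0,0,0]},{"travel":[0,0,0],"dr":[0,0,0]},{"travel":[0,0,0],"dr":[0,0,0]}]'
python3 - <<'E'
from h import *
from station import r
f=wrist(r); np.savez('w4.npz',**f); cv2.imwrite('pics/w4.png',f['image'][:,:,::-1])
p=r.state()['eef_pos'];q=px(f,[[p[0],p[1],p[2]+33]])[0];print(p,px(f,[[465.5,236.5,9]]),q,circ(f,'yellow',tuple(map(int,q)),p[2]+33,29,1,60))
g=r.grab_frame('top'); np.savez('top3.npz',**g)
m=mask(g['image'],'red'); w=np.zeros_like(m); cv2.circle(w,(346,246),26,1,-1); m&=w
c=np.vstack(cv2.findContours(m,0,1)[0]); e=cv2.fitEllipse(cv2.convexHull(c)); print(m.sum(),e,cast(g,[e[0]],9)[0])
E
```

```text
clock: 8.72
eef_pos: [456.8, -215.6, 51.3]
tool_rot: [-0.0, 0.201, 0.98, 0.0]
wrist_force: [0.5, 0.5, -0.1]
opening: 94.1
clock: 9.98
eef_pos: [455.9, -216.1, 182.3]
tool_rot: [-0.001, 0.202, 0.979, 0.0]
wrist_force: [1.0, -0.3, -1.3]
opening: 56.6
clock: 11.85
eef_pos: [465.8, 232.0, 181.5]
tool_rot: [0.0, 0.203, 0.979, -0.001]
wrist_force: [-0.3, -0.2, 0.2]
opening: 57.0
[465.80709936 232.08343443 181.50464937] [[261.71921539 171.25267611]] [258.06263302 262.33671481] (array([463.7, 232.6]), 184, np.float64(0.91))
1094 ((345.36114501953125, 245.7769317626953), (36.60488510131836, 37.711090087890625), 133.12986755371094) [[ 456.4851608  -219.14026155]]
```

View pics/w4.png

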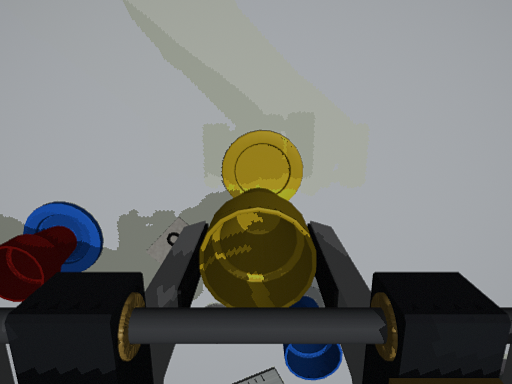

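The yellow tray at (262,170) agrees with the estimate (465.5,236.5), and the cup is held centrally. Lowering it, then on to the red cup.

```bash
python3 -m pendant '[{"travel":[0.1,0.4,-3],"dr":[0,0,0]},{"travel":[0,0,-4],"dr":[0,0,0]},{"travel":[0,0,-3.5],"dr":[0,0,0]},{"travel":[0,0,-1.7],"dr":[0,0,0]},{"travel":[0,0,-0.7],"dr":[0,0,0]},{"travel":[0,0,0],"dr":[0,0,0]},{"travel":[0,0,0],"dr":[0,0,0]}]'
python3 -m pendant '[{"travel":[0,0,0],"dr":[0,0,0]},{"travel":[0,0,0],"dr":[0,0,0]},{"travel":[0,0,0],"dr":[0,0,0]},{"travel":[0,0,0],"dr":[0,0,0]},{"travel":[0,0,3],"dr":[0,0,0]},{"travel":[0,0,4],"dr":[0,0,0]},{"travel":[0,0,5],"dr":[0,0,0]},{"travel":[0,0,3],"dr":[0,0,0]},{"travel":[0,-2,0],"dr":[0,0,0]},{"travel":[-0.5,-4,0],"dr":[0,0,0]},{"travel":[-0.5,-4,0],"dr":[0,0,0]},{"travel":[-0.5,-4,0],"dr":[0,0,0]},{"travel":[-0.5,-4,0],"dr":[0,0,0]},{"travel":[0,-4,0],"dr":[0,0,0]},{"travel":[0,-2,0],"dr":[0,0,0]},{"travel":[0,0,0],"dr":[0,0,0]},{"travel":[0,0,0],"dr":[0,0,0]}]' 1
python3 - <<'E'
from h import *
from station import r
f=wrist(r)
q=px(f,[[445.4,-6.3,84]])[0]; print(q,r.state()['eef_pos'],circ(f,'red',tuple(map(int,q)),84,29,1,45))
g=r.grab_frame('top'); print('yellow',circ(g,'yellow',tuple(map(int,px(g,[[465.5,236.5,84]])[0])),84,29,1,20))
E
```

```text
clock: 12.82
eef_pos: [467.2, 237.7, 53.2]
tool_rot: [0.001, 0.202, 0.979, 0.0]
wrist_force: [0.1, 0.1, -1.0]
opening: 56.5
clock: 14.95
eef_pos: [445.9, -1.7, 201.8]
tool_rot: [-0.001, 0.201, 0.98, 0.0]
wrist_force: [-0.0, 1.0, 0.3]
opening: 94.0
[253.05907762 187.23398092] [446.12934516  -1.36794727 201.99755888] (array([447.4,  -7.1]), 98, np.float64(1.0))
yellow (array([466.3, 235.8]), 46, np.float64(0.7))
```

```bash
python3 -m pendant '[{"travel":[0.1,-0.5,-4],"dr":[0,0,0]},{"travel":[0,0,-4],"dr":[0,0,0]},{"travel":[0,0,-4],"dr":[0,0,0]},{"travel":[0,0,-2],"dr":[0,0,0]},{"travel":[0,0,-1],"dr":[0,0,0]},{"travel":[0,0,0],"dr":[0,0,0]}]' 1
python3 -m pendant '[{"travel":[0,0,0],"dr":[0,0,0]},{"travel":[0,0,0],"dr":[0,0,0]},{"travel":[0,0,0],"dr":[0,0,0]},{"travel":[0,0,0],"dr":[0,0,0]},{"travel":[0,0,0],"dr":[0,0,0]},{"travel":[0,0,0],"dr":[0,0,0]},{"travel":[0,0,2],"dr":[0,0,0]},{"travel":[0,0,3],"dr":[0,0,0]},{"travel":[0,0,4],"dr":[0,0,0]},{"travel":[0,0,4],"dr":[0,0,0]},{"travel":[0.2,-2,0],"dr":[0,0,0]},{"travel":[0.2,-4,0],"dr":[0,0,0]},{"travel":[0.3,-4,0],"dr":[0,0,0]},{"travel":[0.3,-4,0],"dr":[0,0,0]},{"travel":[0.2,-4,0],"dr":[0,0,0]},{"travel":[0,-2,0],"dr":[0,0,0]},{"travel":[0,-1.2,0],"dr":[0,0,0]},{"travel":[0,0,0],"dr":[0,0,0]},{"travel":[0,0,0],"dr":[0,0,0]}]' 0
python3 - <<'E'
from h import *
from station import r
f=wrist(r); np.savez('w5.npz',**f); cv2.imwrite('pics/w5.png',f['image'][:,:,::-1])
p=r.state()['eef_pos'];q=px(f,[[p[0],p[1],p[2]+33]])[0];print(p,px(f,[[457,-219.5,9]]),q,circ(f,'red',tuple(map(int,q)),p[2]+33,29,1,60))
g=r.grab_frame('top')
m=mask(g['image'],'blue'); w=np.zeros_like(m); cv2.circle(w,(253,251),26,1,-1); m&=w
c=np.vstack(cv2.findContours(m,0,1)[0]); e=cv2.fitEllipse(cv2.convexHull(c)); print(m.sum(),e,cast(g,[e[0]],9)[0])
E
```

```text
clock: 15.8
eef_pos: [447.4, -6.7, 52.2]
tool_rot: [-0.0, 0.201, 0.98, -0.0]
wrist_force: [-0.7, 0.4, 0.2]
opening: 94.1
clock: 18.18
eef_pos: [459.5, -217.9, 182.3]
tool_rot: [-0.0, 0.201, 0.98, 0.0]
wrist_force: [-0.0, 0.4, -1.1]
opening: 56.6
[ 459.64839108 -217.91276783  182.39647657] [[255.44348837 171.53392387]] [258.08984192 262.46356553] (array([ 457. , -217.1]), 182, np.float64(0.95))
1098 ((252.8078155517578, 251.24093627929688), (37.062347412109375, 37.31392288208008), 11.705618858337402) [[447.35712903  -3.48650336]]
```

View pics/w5.png

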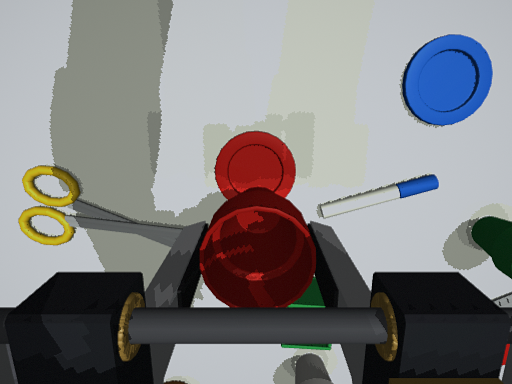

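The red tray at (255,170) is where expected and the empty blue tray fits at (447,-3.5). Lowering red, then on to blue.

```bash
python3 -m pendant '[{"travel":[0,-0.2,-3],"dr":[0,0,0]},{"travel":[0,0,-4],"dr":[0,0,0]},{"travel":[0,0,-3.5],"dr":[0,0,0]},{"travel":[0,0,-1.7],"dr":[0,0,0]},{"travel":[0,0,-0.7],"dr":[0,0,0]},{"travel":[0,0,0],"dr":[0,0,0]},{"travel":[0,0,0],"dr":[0,0,0]}]'
python3 -m pendant '[{"travel":[0,0,0],"dr":[0,0,0]},{"travel":[0,0,0],"dr":[0,0,0]},{"travel":[0,0,0],"dr":[0,0,0]},{"travel":[0,0,0],"dr":[0,0,0]},{"travel":[0,0,3],"dr":[0,0,0]},{"travel":[0,0,4],"dr":[0,0,0]},{"travel":[0,0,5],"dr":[0,0,0]},{"travel":[0,0,3],"dr":[0,0,0]}]' 1
python3 -m pendant '[{"travel":[1,2.4,0],"dr":[0,0,0]},{"travel":[1.8,4.3,0],"dr":[0,0,0]},{"travel":[1.8,4.3,0],"dr":[0,0,0]},{"travel":[1.8,4.3,0],"dr":[0,0,0]},{"travel":[1.8,4.3,0],"dr":[0,0,0]},{"travel":[1.8,4.3,0],"dr":[0,0,0]},{"travel":[1.8,4.3,0],"dr":[0,0,0]},{"travel":[1.8,4.3,0],"dr":[0,0,0]},{"travel":[1.8,4.3,0],"dr":[0,0,0]},{"travel":[1.8,4.3,0],"dr":[0,0,0]},{"travel":[1,2.4,0],"dr":[0,0,0]},{"travel":[0,0,0],"dr":[0,0,0]},{"travel":[0,0,0],"dr":[0,0,0]}]'
python3 - <<'E'
from h import *
from station import r
f=wrist(r)
q=px(f,[[640.3,214.1,84]])[0]; print(q,r.state()['eef_pos'],circ(f,'blue',tuple(map(int,q)),84,29,1,45))
E
```

```text
clock: 19.15
eef_pos: [460.1, -221.3, 54.1]
tool_rot: [0.001, 0.201, 0.98, -0.0]
wrist_force: [-0.7, 0.9, -0.1]
opening: 56.9
clock: 20.15
eef_pos: [460.2, -221.6, 205.8]
tool_rot: [0.001, 0.202, 0.979, -0.0]
wrist_force: [0.4, 1.2, -0.9]
opening: 93.9
clock: 21.78
eef_pos: [641.2, 211.7, 203.2]
tool_rot: [-0.0, 0.202, 0.979, -0.001]
wrist_force: [0.0, -0.0, 0.4]
opening: 94.2
[260.10448837 183.41978276] [641.30821595 211.3027542  203.46890091] (array([641.8, 215.3]), 98, np.float64(1.0))
```

```bash
python3 -m pendant '[{"travel":[0,0.3,-4],"dr":[0,0,0]},{"travel":[0,0,-4],"dr":[0,0,0]},{"travel":[0,0,-4],"dr":[0,0,0]},{"travel":[0,0,-2.2],"dr":[0,0,0]},{"travel":[0,0,-1],"dr":[0,0,0]},{"travel":[0,0,0],"dr":[0,0,0]}]' 1
python3 -m pendant '[{"travel":[0,0,0],"dr":[0,0,0]},{"travel":[0,0,0],"dr":[0,0,0]},{"travel":[0,0,0],"dr":[0,0,0]},{"travel":[0,0,0],"dr":[0,0,0]},{"travel":[0,0,0],"dr":[0,0,0]},{"travel":[0,0,0],"dr":[0,0,0]},{"travel":[0,0,2],"dr":[0,0,0]},{"travel":[0,0,3],"dr":[0,0,0]},{"travel":[0,0,4],"dr":[0,0,0]},{"travel":[0,0,4],"dr":[0,0,0]},{"travel":[-1.6,-1.8,0],"dr":[0,0,0]},{"travel":[-3.2,-3.6,0],"dr":[0,0,0]},{"travel":[-3.2,-3.6,0],"dr":[0,0,0]},{"travel":[-3.2,-3.6,0],"dr":[0,0,0]},{"travel":[-3.2,-3.6,0],"dr":[0,0,0]},{"travel":[-3.2,-3.6,0],"dr":[0,0,0]},{"travel":[-1.7,-2,0],"dr":[0,0,0]},{"travel":[0,0,0],"dr":[0,0,0]},{"travel":[0,0,0],"dr":[0,0,0]}]' 0
python3 - <<'E'
from h import *
from station import r
f=wrist(r); np.savez('w6.npz',**f); cv2.imwrite('pics/w6.png',f['image'][:,:,::-1])
p=r.state()['eef_pos'];q=px(f,[[p[0],p[1],p[2]+33]])[0];print(p,px(f,[[447.4,-3.5,9]]),q,circ(f,'blue',tuple(map(int,q)),p[2]+33,29,1,60))
E
```

```text
clock: 22.58
eef_pos: [641.6, 215.6, 51.6]
tool_rot: [-0.0, 0.202, 0.979, -0.0]
wrist_force: [-0.6, -0.6, -0.1]
opening: 93.9
clock: 24.95
eef_pos: [450.0, -0.3, 182.2]
tool_rot: [0.001, 0.201, 0.98, 0.001]
wrist_force: [0.1, -0.4, -0.8]
opening: 55.4
[ 4.49978299e+02 -7.33665841e-02  1.81950617e+02] [[253.81534868 171.66758534]] [258.31059645 261.91695727] (array([448.2,   0. ]), 185, np.float64(0.82))
```

View pics/w6.png

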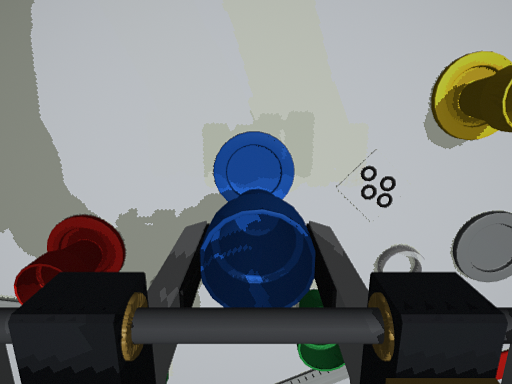

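The blue tray is at (254,170). Lowering blue, then on to the spare.

```bash
python3 -m pendant '[{"travel":[0,-0.3,-3],"dr":[0,0,0]},{"travel":[0,0,-4],"dr":[0,0,0]},{"travel":[0,0,-3.5],"dr":[0,0,0]},{"travel":[0,0,-1.7],"dr":[0,0,0]},{"travel":[0,0,-0.8],"dr":[0,0,0]},{"travel":[0,0,0],"dr":[0,0,0]},{"travel":[0,0,0],"dr":[0,0,0]}]'
python3 -m pendant '[{"travel":[0,0,0],"dr":[0,0,0]},{"travel":[0,0,0],"dr":[0,0,0]},{"travel":[0,0,0],"dr":[0,0,0]},{"travel":[0,0,0],"dr":[0,0,0]},{"travel":[0,0,3],"dr":[0,0,0]},{"travel":[0,0,4],"dr":[0,0,0]},{"travel":[0,0,5],"dr":[0,0,0]},{"travel":[0,0,3],"dr":[0,0,0]},{"travel":[2,0,0],"dr":[0,0,0]},{"travel":[4,0.1,0],"dr":[0,0,0]},{"travel":[4,0.1,0],"dr":[0,0,0]},{"travel":[4,0.1,0],"dr":[0,0,0]},{"travel":[3.4,0,0],"dr":[0,0,0]},{"travel":[0,0,0],"dr":[0,0,0]},{"travel":[0,0,0],"dr":[0,0,0]}]' 1
python3 - <<'E'
from h import *
from station import r
f=wrist(r); np.savez('w7.npz',**f); cv2.imwrite('pics/w7.png',f['image'][:,:,::-1])
q=px(f,[[623.5,-1,80]])[0]; print(q,r.state()['eef_pos'],circ(f,'green',tuple(map(int,q)),80,29,1,45))
g=r.grab_frame('top'); cv2.imwrite('pics/top4.png',cv2.resize(g['image'][120:300,90:410,::-1],None,fx=2.4,fy=2.4))
E
```

```text
clock: 25.88
eef_pos: [449.5, -3.7, 51.8]
tool_rot: [0.001, 0.201, 0.98, 0.0]
wrist_force: [0.4, -0.1, -0.6]
opening: 55.4
clock: 27.75
eef_pos: [621.4, -1.4, 201.0]
tool_rot: [-0.001, 0.202, 0.979, -0.0]
wrist_force: [-0.1, -0.5, -0.0]
opening: 94.3
[259.20214086 186.89657459] [621.24619072  -1.36802405 201.24189374] (array([626.2,  -1.5]), 96, np.float64(1.0))
```

View pics/top4.png

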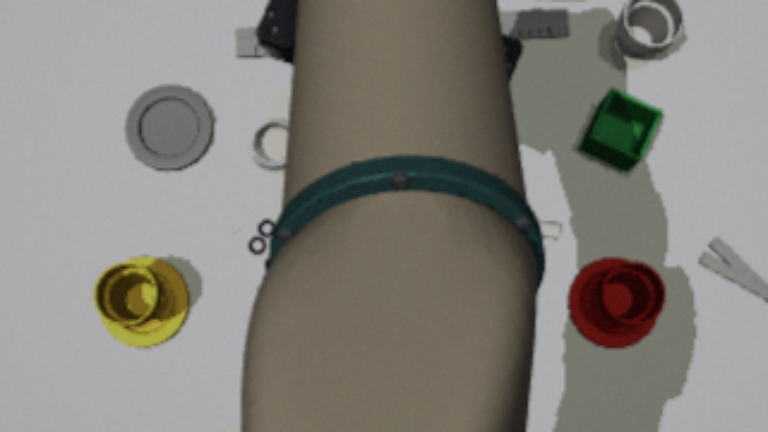

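View pics/w7.png

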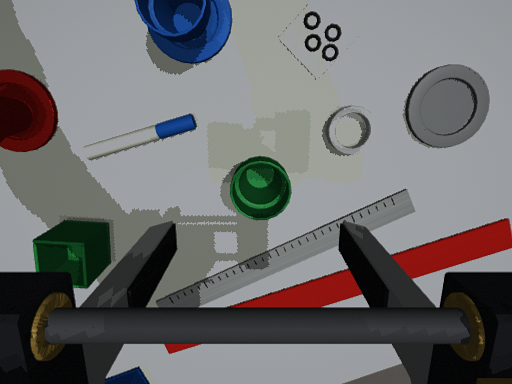

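Yellow and red stand in their own trays, and the spare is centred at (260,187) in the wrist view. Grasping it high on the collar and stopping 40 mm short of red to measure.

```bash
python3 -m pendant '[{"travel":[0.4,0,-4],"dr":[0,0,0]},{"travel":[0,0,-4],"dr":[0,0,0]},{"travel":[0,0,-4],"dr":[0,0,0]},{"travel":[0,0,-1.8],"dr":[0,0,0]},{"travel":[0,0,-0.8],"dr":[0,0,0]},{"travel":[0,0,0],"dr":[0,0,0]}]' 1
python3 -m pendant '[{"travel":[0,0,0],"dr":[0,0,0]},{"travel":[0,0,0],"dr":[0,0,0]},{"travel":[0,0,0],"dr":[0,0,0]},{"travel":[0,0,0],"dr":[0,0,0]},{"travel":[0,0,0],"dr":[0,0,0]},{"travel":[0,0,0],"dr":[0,0,0]}]' 0
python3 -m pendant '[{"travel":[0,0,2],"dr":[0,0,0]},{"travel":[0,0,3],"dr":[0,0,0]},{"travel":[0,0,4],"dr":[0,0,0]},{"travel":[0,0,4],"dr":[0,0,0]},{"travel":[-1,-2,0],"dr":[0,0,0]},{"travel":[-2.2,-4,0],"dr":[0,0,0]},{"travel":[-2.2,-4,0],"dr":[0,0,0]},{"travel":[-2.2,-4,0],"dr":[0,0,0]},{"travel":[-2.2,-4,0],"dr":[0,0,0]},{"travel":[-2,-2.5,0],"dr":[0,0,0]},{"travel":[-1,-1.4,0],"dr":[0,0,0]},{"travel":[0,0,0],"dr":[0,0,0]},{"travel":[0,0,0],"dr":[0,0,0]},{"travel":[0,0,0],"dr":[0,0,0]}]'
python3 - <<'E'
from h import *
from station import r
f=wrist(r); np.savez('w8.npz',**f); cv2.imwrite('pics/w8.png',f['image'][:,:,::-1])
p=r.state()['eef_pos'];q=px(f,[[p[0],p[1],p[2]+25]])[0];print(p,q,circ(f,'green',tuple(map(int,q)),p[2]+25,29,1,60))
q=px(f,[[457.5,-220,84]])[0];print(q,circ(f,'red',tuple(map(int,q)),84,29,1,45))
E
```

```text
clock: 28.6
eef_pos: [627.0, -1.3, 56.2]
tool_rot: [0.0, 0.202, 0.979, 0.0]
wrist_force: [-0.6, -0.0, -0.3]
opening: 93.8
clock: 29.35
eef_pos: [626.8, -1.2, 55.7]
tool_rot: [0.0, 0.202, 0.979, 0.0]
wrist_force: [0.0, -0.0, 2.6]
opening: 56.0
clock: 31.1
eef_pos: [499.5, -218.8, 185.3]
tool_rot: [0.0, 0.2, 0.98, 0.0]
wrist_force: [-0.3, 0.2, -0.5]
opening: 56.0
[ 499.35833963 -219.00935431  185.38603052] [257.42179531 254.9857079 ] (array([ 500.8, -218.1]), 173, np.float64(0.78))
[236.8540912  146.62052744] (array([ 459.6, -221.6]), 109, np.float64(0.84))
```

View pics/w8.png

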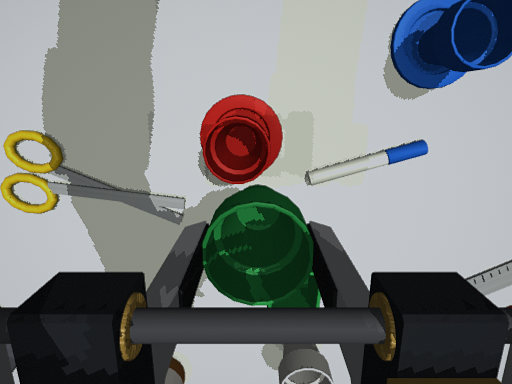

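The red mouth is at (237,150) and the spare at (258,250). Wrist fit, top view and release pose agree on red at about (460,-221.5).

```bash
python3 -m pendant '[{"travel":[-2,-0.2,0],"dr":[0,0,0]},{"travel":[-1.9,-0.1,0],"dr":[0,0,0]},{"travel":[0,0,-2],"dr":[0,0,0]},{"travel":[0,0,-2.5],"dr":[0,0,0]},{"travel":[0,0,-1.5],"dr":[0,0,0]},{"travel":[0,0,0],"dr":[0,0,0]},{"travel":[0,0,0],"dr":[0,0,0]}]'
python3 - <<'E'
from h import *
from station import r
f=wrist(r); cv2.imwrite('pics/w9.png',f['image'][:,:,::-1]); print(r.state()['eef_pos'],px(f,[[460,-221.5,84]]))
E
```

```text
clock: 32.02
eef_pos: [460.2, -223.4, 126.0]
tool_rot: [0.0, 0.201, 0.98, -0.0]
wrist_force: [-0.0, -0.6, -0.6]
opening: 55.9
[ 460.27751007 -223.44765825  126.17486057] [[260.17994953 210.97313952]]
```

View pics/w9.png

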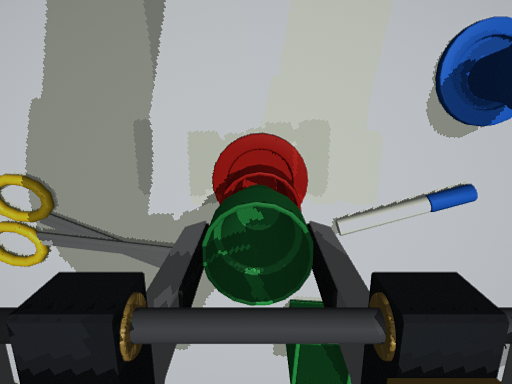

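The foot has entered without force, but y is 2 mm off. Correcting while lowering.

```bash
python3 -m pendant '[{"travel":[0,0.2,-0.5],"dr":[0,0,0]},{"travel":[0,0,-1],"dr":[0,0,0]},{"travel":[0,0,-1],"dr":[0,0,0]},{"travel":[0,0,-0.5],"dr":[0,0,0]},{"travel":[0,0,0],"dr":[0,0,0]},{"travel":[0,0,0],"dr":[0,0,0]}]'
```

```text
clock: 32.83
eef_pos: [459.7, -221.3, 95.5]
tool_rot: [0.0, 0.202, 0.979, -0.0]
wrist_force: [-0.3, -0.2, 0.2]
opening: 56.0
```

```bash
python3 -m pendant '[{"travel":[0,0,-0.3],"dr":[0,0,0]},{"travel":[0,0,-0.2],"dr":[0,0,0]},{"travel":[0,0,0],"dr":[0,0,0]},{"travel":[0,0,0],"dr":[0,0,0]}]'
```

```text
clock: 33.33
eef_pos: [460.4, -221.7, 91.3]
tool_rot: [0.001, 0.202, 0.979, -0.0]
wrist_force: [-1.1, 0.1, 5.5]
opening: 55.6
```

```bash
python3 -m pendant '[{"travel":[0,0,-0.2],"dr":[0,0,0]},{"travel":[0,0,0],"dr":[0,0,0]},{"travel":[0,0,0],"dr":[0,0,0]}]'
```

```text
clock: 33.7
eef_pos: [461.1, -222.0, 90.7]
tool_rot: [0.002, 0.202, 0.979, -0.0]
wrist_force: [-3.2, -0.1, 17.4]
opening: 55.7
```

Firm contact close to the expected seat. Releasing and backing off to look.

```bash
python3 -m pendant '[{"travel":[0,0,0.1],"dr":[0,0,0]},{"travel":[0,0,0],"dr":[0,0,0]}]'; python3 -m pendant '[{"travel":[0,0,0],"dr":[0,0,0]},{"travel":[0,0,0],"dr":[0,0,0]},{"travel":[0,0,0],"dr":[0,0,0]},{"travel":[0,0,0],"dr":[0,0,0]},{"travel":[0,0,3],"dr":[0,0,0]},{"travel":[0,0,4],"dr":[0,0,0]},{"travel":[0,0,4],"dr":[0,0,0]},{"travel":[2,3,0],"dr":[0,0,0]},{"travel":[3,4,0],"dr":[0,0,0]},{"travel":[3,5,0],"dr":[0,0,0]},{"travel":[2,5,0],"dr":[0,0,0]},{"travel":[1,5,0],"dr":[0,0,0]},{"travel":[0,4,0],"dr":[0,0,0]},{"travel":[0,3,0],"dr":[0,0,0]},{"travel":[0,0,0],"dr":[0,0,0]},{"travel":[0,0,0],"dr":[0,0,0]}]' 1
python3 - <<'E'
from h import *
from station import r
f=r.grab_frame('scene'); np.savez('s5.npz',**f); i=f['image'][:,:,::-1]
a=cv2.resize(i[190:270,80:190],(440,320),interpolation=2); b=cv2.resize(i[100:270,80:330],None,fx=1.4,fy=1.4)
g=r.grab_frame('top'); np.savez('top5.npz',**g); t=g['image'][120:280,110:410,::-1]
o=np.zeros((570,800,3),np.uint8); o[:320,:440]=a; o[:238,445:795]=b; o[325:565,:450]=cv2.resize(t,(450,240)); cv2.imwrite('pics/fin.png',o)
print('base/rim px',px(f,[[459,-221,113],[459,-221,84]]))
print(circ(g,'green',tuple(map(int,px(g,[[459,-221,113]])[0])),113,29,1,24),circ(g,'blue',tuple(map(int,px(g,[[448,-4,84]])[0])),84,29,1,20),circ(g,'yellow',tuple(map(int,px(g,[[465,236,84]])[0])),84,29,1,20))
E
```

```text
clock: 33.95
eef_pos: [460.6, -221.7, 90.7]
tool_rot: [0.001, 0.202, 0.979, -0.0]
wrist_force: [-1.0, 0.8, 10.1]
opening: 55.9
clock: 35.95
eef_pos: [569.4, 67.1, 199.3]
tool_rot: [-0.0, 0.202, 0.979, -0.001]
wrist_force: [1.3, -0.5, 0.5]
opening: 94.0
base/rim px [[116.6639439  201.88035431]
 [120.2573737  214.90674105]]
(array([ 460.4, -219.8]), 46, np.float64(0.78)) (array([449.8, -13.1]), 48, np.float64(0.5)) (array([464.8, 236.6]), 54, np.float64(0.61))
```

View pics/fin.png

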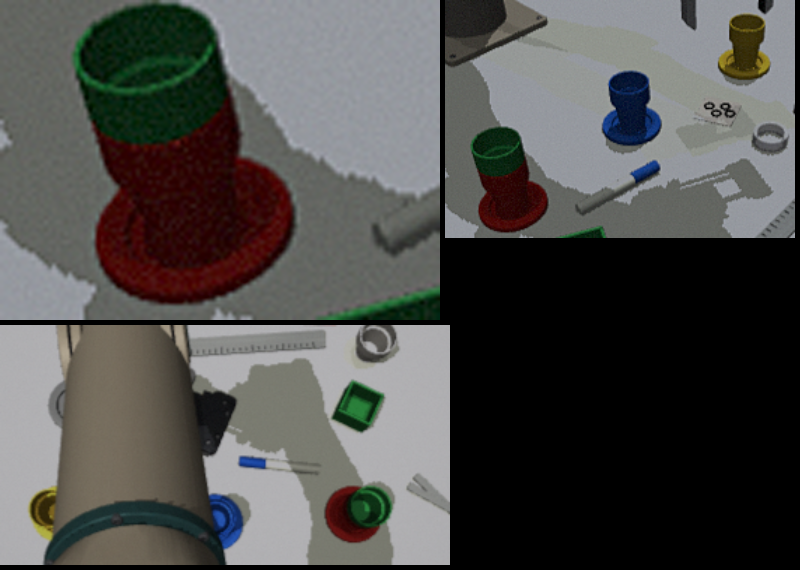

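The picture shows the green collar flush on the red rim. The spare's mouth centre is at crop (147,47), against (147,48) predicted for full seating, and the stack's lean matches the true vertical. All three cups stand upright in their own trays and the arm is clear.

```bash
python3 -c "
from station import r
print(r.job_done(), r.state()['clock'])"
```

```text
the job is handed in; nothing more can be done
the job is handed in; nothing more can be done
```

The red, blue and yellow cups now each stand upright in their own tray, and the round green spare is nested in the red cup. I moved blue to the grey tray, yellow to yellow, red to red, then blue to blue, and nested the spare last. The job was handed in at about 36 s.

- **Nesting:** In the last scene picture the spare's mouth is within about 1 mm of where full seating puts it. The stack is upright in the red tray, and the arm is clear of everything.
- **Left alone:** The square pot and the white look-alike were not touched.
- **Contact on nesting:** The spare met resistance about 2 mm higher than I had calculated. I pressed to about 17 N, well under the limits, before letting go.
- **Checks that disagreed:** The last top-view fits of the blue and yellow cups were weak. The arm hid parts of both trays, and each cup now has its tray's colour. Blue came out 9 mm off in y, so for these two I relied on the scene picture, which shows both standing upright in their trays.

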